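Hold a filter cube home in the corner of the setting jig

ROBOT

A 6-joint arm with a two-finger parallel gripper is mounted at the origin on a cart in front of the work surface, level with it; the furniture and walls round the work are solid. World frame = base frame: x ahead of the robot, y to its left, z up, the work surface at z = 0. Lengths are in m, angles in rad, forces in N, time in s.
With the tool pointing down it reaches from about 0.425 to 0.95 m from the base axis. Payload 3.5 kg.
Tool frame: the origin (TCP) lies at the very end of the fingers, on their centre line; the grasp point (between the pads) lies 19 mm behind it; z points along the fingers, y is the line along which they close (so a half turn about z gives the same grasp; the last joint's range is limited). The gripper opens to 85 mm and grips with 20 to 120 N. Pads are 22 mm wide; open, the fingers measure 114 mm over their backs; the gripper's body (76 mm by 85 mm) begins 54 mm behind the grasp point. The pads swing forward as they close: fully open they stand 13 mm farther back than shut.
Start: joints at [1.147, 0.286, 1.577, -0, 1.279, -0.15], TCP at [0.182, 0.65, 0.231] pointing down, gripper open.
Joint ranges: [-2.77, 2.77], [-0.9, 2.22], [0.21, 2.48], [-1.53, 4.67], [0.24, 2.81], [-2.84, 2.84]. Speed limits (rad/s): [2.79, 2.79, 3.14, 3.14, 3.14, 3.14].

INTERFACE

Orientations are given as a unit quaternion [x, y, z, w].
In Python, from plant import get_state, read_camera, sign_off, recognise gives the robot as it stands.
- The arm moves only by the tool arm_command, never from a script. Its argument "steps" is a list of rows, each an object with "translation": the shift along the tool's x, y, z scaled (see below), a list of three; "twist": the turn, a rotation vector about the tool's x, y, z scaled (see below), a list of three; "fingers": the opening, from -1 (shut) to 1 (fully open). In form: [{"translation": [x, y, z], "twist": [rx, ry, rz], "fingers": fingers}, ...]. A call has 1 to 5 rows; each row is the pose to reach, as a shift and turn from the pose commanded when the call began, along the tool's axes at that moment; what a row does not reach only later rows make up. The controller multiplies each number of a shift by 75 cm and each number of a turn by 60 degrees. A row lasts 1/8 s, in which the tool goes at most 62.5 mm and 10.7 degrees, less where a joint would pass 70% of its speed; a pose out of reach is approached as far as the arm can. A call with a number of a shift or a turn outside -1 to 1 is refused whole. A call with a gripper value outside its range is refused whole. The fingers move at their own pace and stop on an object; "grip_force" is the grip in N (left out, the last holds). Time passes only in rows, so rows that repeat a pose let the fingers close. It gives the time, the measured TCP pose, the force, the opening and the grip force at its end, in the units of the state.
- get_state(): the state, without advancing time (a new reading comes with each control period).
- read_camera(name): name is "scene" or "top" or "wrist"; returns a dict with "pixels" (480x640x3 uint8, red, green, blue), "K" (3x3 intrinsics, pixels), "R" (3x3) and "t" (3): a world point X has camera coordinates R X + t; the wrist camera has in their place "T_tool_cam" (4x4, takes a point from camera to tool coordinates, whose origin is the TCP and whose axes are the flange's). Camera axes: x right, y down, z forward; pixel columns grow to the right and rows downward; lengths in m; the calibration is good to about 2 mm. A picture is of the moment at which its call begins: read the wrist's pose just before it. There is no depth.
- sign_off(): hands the job in; it is judged then, once.
Trained networks look in a picture, given as the dict that the camera call returned (one of the last four; its "shot" number tells which), for a name from the list of things; names that differ only in an ending like _2 or _b are one class to them, and where a whole thing is asked for, a point or a joint stands for the part that bears it (a point fixed in the world has none). Each returns a list of dicts, best first, with "conf" (0 to 1); they miss things now and then, are a little off and sometimes report something else, mostly with a low value. They report only what shows in the picture. A call takes as long as a camera call.
- recognise(picture, query): "point" ([row, column] in pixels, amid what is visible of it).
The state is a dict: "time": time; "qpos": joint angles; "dq": joint speeds; "joint_efforts": joint torques, N m; "eef_pos": TCP position; "tcp_rot": TCP orientation; "contact_force": force on the tool from outside, world axes, zero at the start; "wrist_torque": the same for the moment, N m; "opening": opening from 0.0 (shut) to 1.0 (fully open); "finger_force": force on a finger pad.
Only numpy, scipy, OpenCV 4.12 (cv2) and the standard library are available. Lean on these libraries where they do the work, as an engineer would, in place of code of your own. Each camera call takes 0.05 s, during which the arm holds its last target. There are 200 camera calls.

TASK

The toggle clamp on the aluminium setting jig is shut over the empty nest: swing it over centre until it lies fully open. Then pick up the black filter cube, stand it upright and square on the jig plate in the corner between the two steel stops, and press it firmly against both stops at once. Finish while still holding the cube pressed into the corner; leave the clamp open, and leave the small objective canister and the small carton standing where they are.

Things in the scene. Friction and masses are not known exactly. Their poses are not given: they have to be found in the camera images.
- jig: Setting jig, fixed: aluminium plate 82 x 152 x 10 mm. Origin on the table below the inner corner where the planes of the two stop faces meet, z up. Plate spans x -50..32, y -50..102 mm. Nest: plate top (z = 10 mm) on the -x, -y side of the corner; far stop's face is x = 0, left stop's face is y = 0, so press along +x and +y. Clamp cheeks stand at x -30..-4, y 63..87 mm, to z = 58 mm. Yaw varies.
- stop_far: Plain steel stop bar fixed on the plate, 12 thick x 40 long x 12 mm high, so its top is 22 mm above the table. Origin at the bottom of its face, mid length (jig frame 0, -26, 10 mm); it reaches from jig y -46 to -6 mm and its face looks to the jig's -x.
- stop_left: The other steel stop bar, same size, at right angles. Origin at the bottom of its face, mid length (jig frame -26, 0, 10 mm); it reaches from jig x -46 to -6 mm and its face looks to the jig's -y. Friction of the cube on stops and plate is about 0.6 (varies by a fifth), so a sideways push can be taken up by friction before the cube has reached the second stop.
- clamp (a joint): Toggle clamp hinge, rad. 0 = shut: 98 mm arm level over the nest (top 54 mm above the table; spindle at its end from 36 to 72 mm), handle upright. 1.75 = fully open: handle swung to the jig's +y, a little below level; arm up, leaning back. Arm and handle are one 0.2 kg piece without latch: past centre (about 0.75 rad) it falls open by its own weight, before it falls shut.
- clamp_hinge (a point): Point on the hinge line of the clamp, 50 mm above the table (jig frame -16.5, 75, 50 mm). The hinge line runs along the jig's x.
- clamp_handle_tip (a point): Top end of the clamp handle, 86 mm from the hinge line: a round black rubber grip 16 mm thick from 30 mm to 86 mm from the hinge line, on a 10 x 6 mm steel bar. 136 mm above the table when shut. About 1 N moves it; push it from the nest side towards the jig's +y.
- filter_cube: Black filter cube, 0.09 kg: solid sides 30 (x) x 36 (y) x 32 mm (z). Origin on its underside; the solid reaches x -14..16, y -17..19 mm from it. Stands upright beside the jig at one of two places, near or far, the canister at the other; yaw varies. Either pair of sides may be gripped; any of the four square ways round in the corner will do.
- objective_can: Bystander: round objective canister with a black screw cap, diameter 36, height 57 mm; origin under its centre.
- carton: Bystander: small upright pale bulb carton 38 x 38 x 62 mm; origin under its centre.

How it is judged:
On the way, in this order (a step that is already met when the one before it is completed fails the run):
1. the clamp is swung over centre and lies open (value of joint clamp above 1.5 rad), for 0.2 s.
2. the cube stands on the jig plate in the corner region (z of filter_cube in the frame of jig below 0.015 m and horizontal distance between filter_cube and jig below 0.05 m), for 0.1 s.
At the end, for the whole second after the job is handed in: The clamp lies open (joint above 1.5 rad); the cube stands on the jig plate (within 4 mm in height, tilt under 0.08 rad), square to the stops within 0.08 rad, in the corner, at rest, pressing on each of the two stops with more than 1.5 N, with the fingers still pressing on it (value of joint clamp above 1.5 rad and contact force between filter_cube and stop_far above 1.5 N and contact force between filter_cube and stop_left above 1.5 N and contact force between the fingers and filter_cube above 1.5 N and x of filter_cube in the frame of jig between -0.023 and -0.01 m and y of filter_cube in the frame of jig between -0.023 and -0.01 m and z of filter_cube in the frame of jig between 0.006 and 0.014 m and angle between filter_cube's own z axis and vertical below 0.08 rad and (angle between the x axis of filter_cube and the x axis of jig, either way round below 0.08 rad or angle between the x axis of filter_cube and the y axis of jig, either way round below 0.08 rad) and linear speed of filter_cube below 0.01 m/s); the arm keeps its last pose, push and grip.
It fails at once if the canister is pushed away or knocked over (distance of objective_can from where it was at the start of the episode above 0.03 m or angle between objective_can's own z axis and vertical above 0.5 rad).
It fails at once if the carton is pushed away or knocked over (distance of carton from where it was at the start of the episode above 0.03 m or angle between carton's own z axis and vertical above 0.5 rad).
It also fails if it takes over 72 s, if anything falls off the work surface, if the arm or the gripper's body presses on something with over 40 N, if the wrist force passes 120 N, or if a joint passes its speed limit or range.

## Working session

There is one attempt and no reset: what is moved stays moved. The work goes in short steps, Python scripts to look and compute and a tool call to move; the robot and the scene stay as the last step left them, time stands still between calls to the robot, and variables do not carry over. Pictures are saved under pics/ and viewed, at most 10 in all, crops included, and the job is handed in when it is done.

Besides the shell and the picture viewer there is one more tool, called in YAML: its name, and indented under it one key for each argument. arm_command: Moves the arm, as the interface text tells. Shifts and turns lie within -1 to 1; 1 stands for 75 cm of shift or 60 degrees of turn. Its arguments: {"type":"object","properties":{"steps":{"type":"array"},"grip_force":{"type":"number"}},"required":["steps"]}

```bash
mkdir -p pics; ls; cat > h.py <<'E'
import numpy as np, cv2, json
from plant import get_state, read_camera, sign_off, recognise
from scipy.spatial.transform import Rotation as Ro
def save(n,p): cv2.imwrite(f'pics/{n}.png',cv2.cvtColor(p['pixels'],cv2.COLOR_RGB2BGR))
E
python3 - <<'E'
from h import *
s=get_state(); print({k:np.round(v,3).tolist() for k,v in s.items()})
for n in ['scene','top','wrist']:
    p=read_camera(n); save(n+'0',p); print(n,{k:np.round(v,4).tolist() for k,v in p.items() if k!='pixels'})
    for q in ['jig','stop_far','stop_left','clamp_hinge','clamp_handle_tip','filter_cube','objective_can','carton']:
        print(q,[(np.round(r['point']).tolist(),round(r['conf'],2)) for r in recognise(p,q)[:2]])
a=[cv2.imread(f'pics/{n}0.png') for n in ['scene','top']]
E
```

```text
pics
{'time': 0.0, 'qpos': [1.147, 0.287, 1.578, 0.0, 1.279, -0.15], 'dq': [0.0, -0.001, 0.001, 0.0, 0.001, -0.002], 'joint_efforts': [-0.002, -40.599, -29.262, -0.0, 0.006, 0.0], 'eef_pos': [0.182, 0.649, 0.23], 'tcp_rot': [0.136, 0.991, -0.001, -0.0], 'contact_force': [0.021, 0.193, -0.078], 'wrist_torque': [0.002, -0.029, 0.014], 'finger_force': 0.0, 'opening': 1.0}
scene {'K': [[476.9298, 0.0, 317.3803], [0.0, 476.9298, 242.3308], [0.0, 0.0, 1.0]], 'R': [[0.6366, -0.7712, -0.0075], [-0.3975, -0.3198, -0.8601], [0.6609, 0.5505, -0.5101]], 't': [-0.1508, 0.4233, 0.3939], 'shot': 1}
jig [([286.0, 256.0], 0.83)]
stop_far []
stop_left [([290.0, 255.0], 0.63)]
clamp_hinge [([287.0, 256.0], 0.87)]
clamp_handle_tip [([252.0, 242.0], 0.56)]
filter_cube [([321.0, 354.0], 0.8), ([293.0, 256.0], 0.49)]
objective_can [([344.0, 328.0], 0.93)]
carton [([286.0, 366.0], 0.59)]
top {'K': [[495.4448, 0.0, 318.6891], [0.0, 495.4448, 238.6732], [0.0, 0.0, 1.0]], 'R': [[0.0041, -1.0, -0.0001], [-0.9759, -0.004, -0.2184], [0.2184, 0.001, -0.9759]], 't': [0.2928, 0.5815, 0.848], 'shot': 2}
jig [([276.0, 273.0], 0.74)]
stop_far []
stop_left []
clamp_hinge [([275.0, 274.0], 0.74)]
clamp_handle_tip [([275.0, 260.0], 0.95)]
filter_cube [([259.0, 383.0], 0.75)]
objective_can [([308.0, 396.0], 0.81)]
carton [([216.0, 370.0], 0.69)]
wrist {'K': [[389.0842, 0.0, 321.9438], [0.0, 389.0842, 239.8383], [0.0, 0.0, 1.0]], 'T_tool_cam': [[0.0018, -0.9525, -0.3045, 0.0785], [1.0, 0.0021, -0.0009, 0.0014], [0.0015, -0.3045, 0.9525, -0.1434], [0.0, 0.0, 0.0, 1.0]], 'shot': 3}
jig []
stop_far []
stop_left []
clamp_hinge []
clamp_handle_tip []
filter_cube []
objective_can []
carton []
```

```bash
python3 - <<'E'
from h import *
a=cv2.imread('pics/top0.png')[190:340,220:420]; b=cv2.imread('pics/scene0.png')[210:360,210:410]
a=cv2.resize(a,(800,600),interpolation=cv2.INTER_CUBIC); cv2.imwrite('pics/topc.png',a)
b=cv2.resize(b,(800,600),interpolation=cv2.INTER_CUBIC); cv2.imwrite('pics/scenec.png',b)
def ray(p,uv):
    d=np.linalg.inv(p[0])@[uv[1],uv[0],1]; return -p[1].T@p[2], p[1].T@d
P={n:[np.array(p[k]) for k in 'KRt'] for n in ['scene','top'] for p in [read_camera(n)]}
def tri(x,y):
    A=[];B=[]
    for n,uv in (('scene',x),('top',y)):
        c,d=ray(P[n],uv); d/=np.linalg.norm(d); M=np.eye(3)-np.outer(d,d); A.append(M);B.append(M@c)
    return np.linalg.lstsq(np.vstack(A),np.hstack(B),rcond=None)[0]
for n,x,y in [('tip',(252,242),(275,260)),('cube',(321,354),(259,383)),('can',(344,328),(308,396)),('carton',(286,366),(216,370)),('hinge',(287,256),(275,274))]: print(n,tri(x,y).round(3))
E
```

```text
tip [0.506 0.401 0.089]
cube [0.551 0.172 0.012]
can [0.454 0.154 0.037]
carton [0.63  0.199 0.032]
hinge [0.518 0.384 0.009]
```

View pics/topc.png

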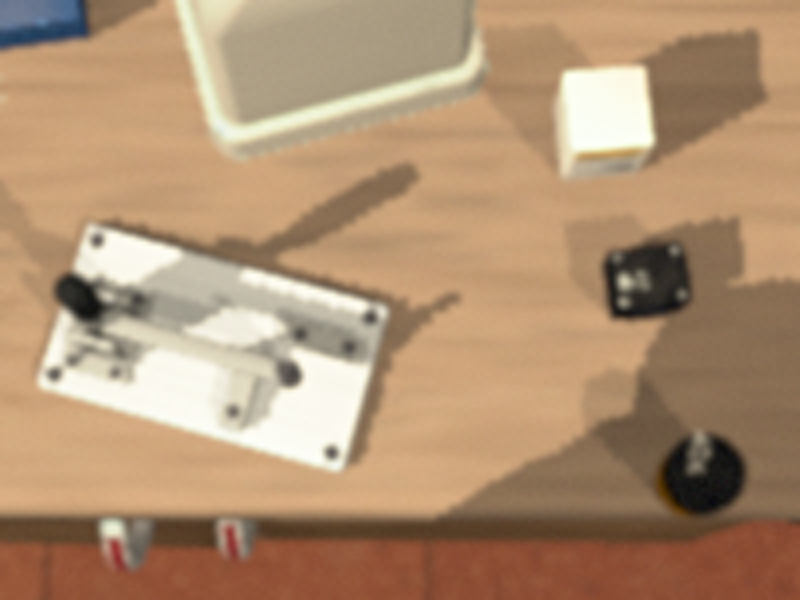

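View pics/scenec.png

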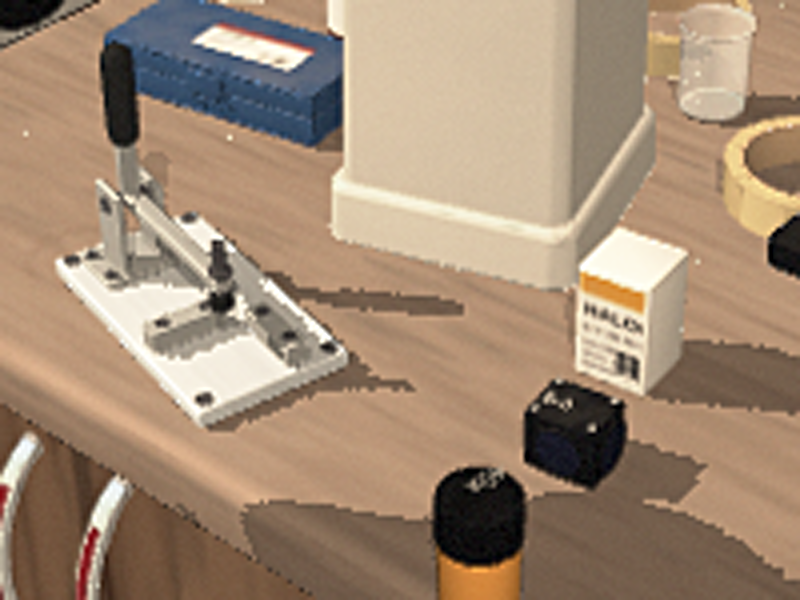

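The clamp, left in the top crop, is shut over the nest; its grip tip is at about (75,295). The plate screws are at (97,240), (372,317), (333,452) and (55,373). The cube is at (648,280) with the carton beyond it at (605,120), and the canister is nearer at (705,470). In the scene crop a fixed beige pillar stands behind the jig and cube. I'll fit the jig pose from the screws and the handle tip.

```bash
python3 - <<'E'
from h import *
from scipy.optimize import least_squares
T=read_camera('top');S=read_camera('scene')
def pr(c,X): 
    q=(np.array(c['R'])@X.T).T+c['t']; q=q@np.array(c['K']).T; return q[:,:2]/q[:,2:]
f=lambda L,ox,oy:np.array([[ox+(u+.5)/4-.5,oy+(v+.5)/4-.5] for u,v in L])
top=f([(97,240),(372,317),(333,452),(55,373),(75,295)],220,190)
sce=f([(190,217),(205,400),(72,262),(118,92)],210,210)
def pts(p):
    x,y,a,d=p; L=[(.032-d,.102-d,.01),(.032-d,-.05+d,.01),(-.05+d,-.05+d,.01),(-.05+d,.102-d,.01),(-.0165,.075,.108)]
    return Ro.from_euler('z',a).apply(L)+[x,y,0]
L2=lambda p: (lambda q:(np.vstack([q[:4],q[4:]+[0,0,.0]])))(pts(p))
def res(p):
    q=pts(p); qt=q.copy(); qt[4,2]+=.024
    return np.r_[(pr(T,qt)-top).ravel(),(pr(S,q[[0,2,3,4]])-sce).ravel()]
r=least_squares(res,[.5,.36,-.27,.006],loss='soft_l1'); print(r.x.round(4),np.round(res(r.x).reshape(-1,2),1).tolist())
x,y,a,d=r.x
s=get_state();RT=Ro.from_quat(s['tcp_rot'])
for n,j,z in [('pre',(-.0165,.035),.1),('end',(-.0165,.145),.1)]:
    w=Ro.from_euler('z',a).apply([*j,0])+[x,y,z]; dl=RT.inv().apply(w-s['eef_pos']); print(n,w.round(3),dl.round(4),(dl/.75).round(4))
print('jig x,y in tool',RT.inv().apply(Ro.from_euler('z',a).as_matrix().T).round(3))
E
```

```text
[ 0.5206  0.3552 -0.2684  0.0069] [[0.2, 0.0], [-0.2, -0.3], [-0.2, 0.1], [-0.0, 0.4], [-1.0, -1.5], [-0.1, 0.8], [-0.0, 0.6], [0.0, 0.3], [0.4, 1.3]]
pre [0.514 0.393 0.1  ] [-0.3885 -0.1573  0.1313] [-0.518  -0.2097  0.1751]
end [0.543 0.499 0.1  ] [-0.3879 -0.0473  0.1313] [-0.5172 -0.0631  0.1751]
jig x,y in tool [[-1.     0.005 -0.   ]
 [ 0.005  1.     0.   ]
 [ 0.     0.    -1.   ]]
```

arm_command:
  steps:
    - {"translation": [-0.08,-0.033,0],"twist": [0,0,0],"fingers": -1}
    - {"translation": [-0.16,-0.065,0],"twist": [0,0,0],"fingers": -1}
    - {"translation": [-0.23,-0.095,0],"twist": [0,0,0],"fingers": -1}
    - {"translation": [-0.3,-0.125,0],"twist": [0,0,0],"fingers": -1}
    - {"translation": [-0.37,-0.15,0],"twist": [0,0,0],"fingers": -1}

```text
time: 2.17
eef_pos: [0.4205, 0.4652, 0.2316]
tcp_rot: [0.137, 0.991, 0.0, 0.0]
contact_force: [-0.5, -0.0, 0.9]
opening: -0.001
finger_force: 0.0
```

arm_command:
  steps:
    - {"translation": [-0.07,-0.03,0],"twist": [0,0,0],"fingers": -1}
    - {"translation": [-0.13,-0.055,0],"twist": [0,0,0],"fingers": -1}
    - {"translation": [-0.148,-0.06,0],"twist": [0,0,0],"fingers": -1}
    - {"translation": [-0.148,-0.06,0],"twist": [0,0,0],"fingers": -1}
    - {"translation": [-0.148,-0.06,0],"twist": [0,0,0],"fingers": -1}

```text
time: 2.8
eef_pos: [0.5127, 0.3942, 0.2313]
tcp_rot: [0.136, 0.991, 0.0, -0.0]
contact_force: [0.3, 0.1, 0.3]
opening: 0.003
finger_force: 0.0
```

arm_command:
  steps:
    - {"translation": [0,0,0.06],"twist": [0,0,0],"fingers": -1}
    - {"translation": [0,0,0.12],"twist": [0,0,0],"fingers": -1}
    - {"translation": [0,0,0.175],"twist": [0,0,0],"fingers": -1}
    - {"translation": [0,0,0.175],"twist": [0,0,0],"fingers": -1}

```text
time: 3.3
eef_pos: [0.5098, 0.3929, 0.0957]
tcp_rot: [0.135, 0.991, -0.003, -0.004]
contact_force: [-0.5, 0.2, -0.5]
opening: -0.001
finger_force: 0.0
```

arm_command:
  steps:
    - {"translation": [0,0.03,0],"twist": [0,0,0],"fingers": -1}
    - {"translation": [0,0.06,0],"twist": [0,0,0],"fingers": -1}
    - {"translation": [0,0.09,0],"twist": [0,0,0],"fingers": -1}
    - {"translation": [0,0.12,0],"twist": [0,0,0],"fingers": -1}
    - {"translation": [0,0.15,0],"twist": [0,0,0],"fingers": -1}

```text
time: 3.92
eef_pos: [0.5448, 0.504, 0.1037]
tcp_rot: [0.136, 0.991, 0.002, 0.002]
contact_force: [0.3, 0.3, -0.1]
opening: 0.0
finger_force: 0.0
```

```bash
python3 - <<'E'
from h import *
s=get_state(); print(s['eef_pos'],s['contact_force'],s['time'])
p=read_camera('scene');save('scene1',p);a=cv2.imread('pics/scene1.png')[180:360,190:430];cv2.imwrite('pics/scene1c.png',cv2.resize(a,(800,600)))
E
```

```text
[0.54484685 0.50395604 0.10368636] [ 0.27059824  0.29246772 -0.08908759] 3.925
```

View pics/scene1c.png

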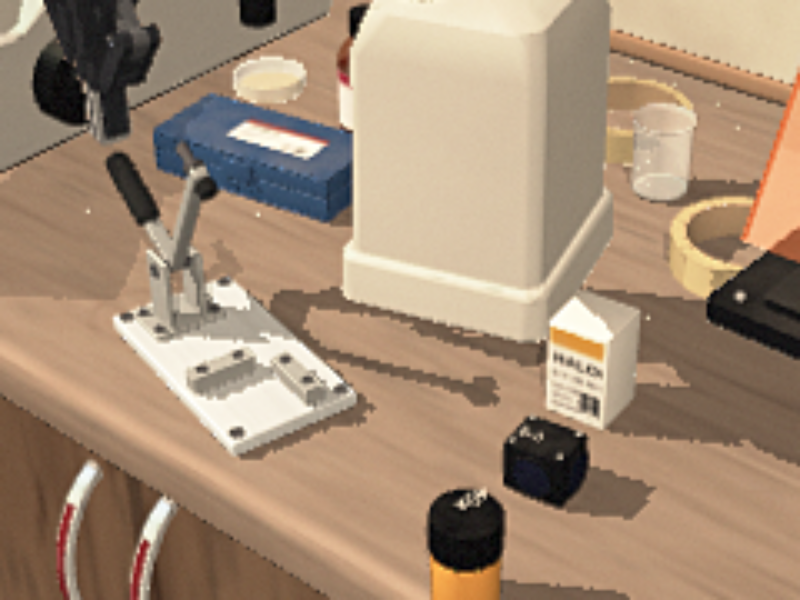

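The clamp arm has swung past upright with the handle down toward +y, and the nest is clear. I'll raise the tool and move over to the cube.

arm_command:
  steps:
    - {"translation": [0,0,-0.08],"twist": [0,0,0],"fingers": -1}
    - {"translation": [0,0,-0.16],"twist": [0,0,0],"fingers": -1}
    - {"translation": [0,-0.04,-0.19],"twist": [0,0,0],"fingers": 0}
    - {"translation": [0,-0.12,-0.19],"twist": [0,0,0],"fingers": 1}
    - {"translation": [0,-0.19,-0.19],"twist": [0,0,0],"fingers": 1}

```text
time: 4.6
eef_pos: [0.5052, 0.3636, 0.246]
tcp_rot: [0.136, 0.991, 0.001, 0.002]
contact_force: [1.0, -0.7, 0.3]
opening: 0.637
finger_force: 0.0
```

arm_command:
  steps:
    - {"translation": [0,-0.08,0],"twist": [0,0,0],"fingers": 1}
    - {"translation": [-0.01,-0.16,0],"twist": [0,0,0],"fingers": 1}
    - {"translation": [-0.02,-0.24,0],"twist": [0,0,0],"fingers": 1}
    - {"translation": [-0.02,-0.24,0],"twist": [0,0,0],"fingers": 1}
    - {"translation": [-0.02,-0.24,0],"twist": [0,0,0],"fingers": 1}

```text
time: 5.22
eef_pos: [0.4719, 0.1875, 0.2446]
tcp_rot: [0.136, 0.991, 0.001, 0.002]
contact_force: [-0.3, 1.1, 0.2]
opening: 1.003
finger_force: 0.0
```

```bash
cat >> h.py <<'E'
def wrist(n):
    s=get_state(); p=read_camera('wrist'); save(n,p); np.savez(f'{n}.npz',K=p['K'],T=p['T_tool_cam'],pos=s['eef_pos'],q=s['tcp_rot']); return s,p
def cam(n): # world->pixel fn and pixel->plane fn for stored wrist shot
    d=np.load(f'{n}.npz'); R=Ro.from_quat(d['q']).as_matrix()@d['T'][:3,:3]; c=Ro.from_quat(d['q']).apply(d['T'][:3,3])+d['pos']
    def pj(X): q=(np.atleast_2d(X)-c)@R@d['K'].T; return q[:,:2]/q[:,2:]
    def pl(uv,z):
        r=np.c_[np.atleast_2d(uv),np.ones(len(np.atleast_2d(uv)))]@np.linalg.inv(d['K']).T@R.T; return c+r*((z-c[2])/r[:,2:])
    return pj,pl
E
python3 - <<'E'
from h import *
s,p=wrist('w1'); print(s['eef_pos'],s['tcp_rot'],s['time'])
for q in ['filter_cube','objective_can','carton']: print(q,[(r['point'],r['conf']) for r in recognise(p,q)[:2]])
p=read_camera('scene')
print('tip',[(r['point'],r['conf']) for r in recognise(p,'clamp_handle_tip')[:2]])
a=p['pixels'][230:330,200:300,::-1]; w=cv2.imread('pics/w1.png')
w[:200,:200]=cv2.resize(a,(200,200)); cv2.imwrite('pics/w1c.png',w)
E
```

```text
[0.4719318  0.18747211 0.24455418] [1.36467540e-01 9.90642974e-01 8.14897747e-04 1.56336969e-03] 5.225
filter_cube [([275.3, 333.0], 0.8)]
objective_can [([198.5, 287.4], 0.7)]
carton [([340.0, 367.7], 0.91)]
tip [([239.0, 237.8], 0.64)]
```

View pics/w1c.png

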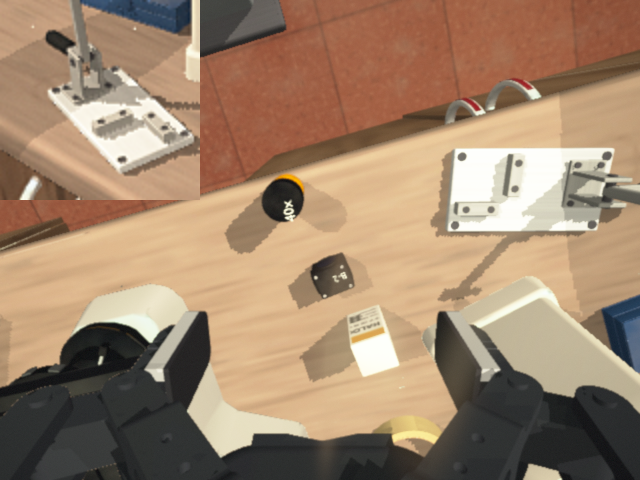

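The inset shows the clamp lying open. In the wrist view the cube is at (333,275), turned a few degrees, with the carton at (372,340) and the canister at (285,200). The whole jig shows at right, around (530,190). I'll move closer for a second view of the cube.

```bash
python3 - <<'E'
from h import *
pj,pl=cam('w1')
print(pl([[333,275],[285,200]],.032).round(4), pl([[285,200]],.057).round(4), pl([[372,335]],.062).round(4))
print('jig screws', pl([[461,157],[605,155],[453,225]],.01).round(4))
pr=Ro.from_euler('z',-.2684).apply([[.0251,.0951,.01],[.0251,-.0431,.01],[-.0431,-.0431,.01],[-.0431,.0951,.01]])+[.5206,.3552,0]; print(pj(pr).round(1).tolist())
s=get_state(); c=pl([[333,275]],.032)[0]; RT=Ro.from_quat(s['tcp_rot'])
print(RT.inv().apply(np.array([c[0]-.03,c[1],.16])-s['eef_pos'])/.75)
E
```

```text
[[0.5451 0.1799 0.032 ]
 [0.4602 0.1566 0.032 ]] [[0.4557 0.1603 0.057 ]] [[0.6025 0.2022 0.062 ]]
jig screws [[0.4694 0.3275 0.01  ]
 [0.5045 0.4601 0.01  ]
 [0.5341 0.3087 0.01  ]]
[[588.3, 224.2], [451.1, 224.7], [458.2, 155.8], [603.1, 155.3]]
[-0.05883562  0.00526238  0.11003991]
```

arm_command:
  steps:
    - {"translation": [-0.03,0.005,0.05],"twist": [0,0,0],"fingers": 1}
    - {"translation": [-0.059,0.005,0.11],"twist": [0,0,0],"fingers": 1}
    - {"translation": [-0.059,0.005,0.11],"twist": [0,0,0],"fingers": 1}
    - {"translation": [-0.059,0.005,0.11],"twist": [0,0,0],"fingers": 1}

```text
time: 6.02
eef_pos: [0.5154, 0.1791, 0.161]
tcp_rot: [0.136, 0.991, 0.0, 0.0]
contact_force: [1.0, 1.0, 0.3]
opening: 1.003
finger_force: 0.0
```

```bash
python3 - <<'E'
from h import *
s,p=wrist('w2'); print(s['eef_pos'],s['tcp_rot'],s['time'])
r=recognise(p,'filter_cube'); print([(i['point'],i['conf']) for i in r[:2]])
y,x=np.round(r[0]['point']).astype(int); y0,x0=max(y-50,0),x-50
w=cv2.imread('pics/w2.png'); o=np.zeros((600,800,3),np.uint8)
o[:400,:400]=cv2.resize(w[y0:y0+100,x0:x0+100],(400,400),interpolation=cv2.INTER_CUBIC)
j=cv2.imread('pics/w1.png')[140:240,440:640]; o[400:600,:400]=cv2.resize(j,(400,200))
o[:300,400:]=cv2.resize(w,(400,300)); o[300:600,400:]=cv2.resize(j[:,:134],(400,300),interpolation=cv2.INTER_CUBIC)
cv2.imwrite('pics/w2c.png',o); print(x0,y0)
E
```

```text
[0.51541884 0.17913141 0.16096228] [1.36191829e-01 9.90682449e-01 1.53210734e-04 2.17803539e-04] 6.025
[([265.4, 330.1], 0.77), ([174.6, 521.9], 0.5)]
280 215
```

View pics/w2c.png

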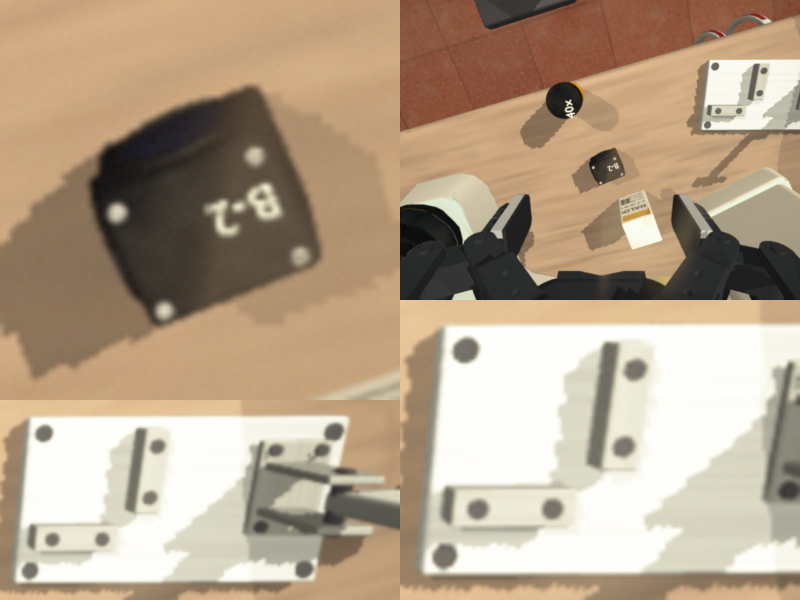

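```bash
python3 - <<'E'
from h import *
pj,pl=cam('w2'); pj1,pl1=cam('w1')
px=np.array([(117,213),(255,156),(300,257),(164,311)]); px=(px+.5)/4-.5+[280,215]
w=pl(px,.032); print(w.round(4), w.mean(0).round(4))
for a,b in [(0,1),(1,2),(2,3),(3,0)]:
    e=w[b]-w[a]; print(np.linalg.norm(e).round(4),np.degrees(np.arctan2(e[1],e[0])).round(1))
print('expected in w1',pj1(w).round(1).tolist())
# height check: two-view of cube centroid: dots in w1
g=cv2.imread('pics/w1.png')[250:305,305:362]; gg=cv2.resize(g,None,fx=6,fy=6,interpolation=cv2.INTER_CUBIC)
gray=cv2.cvtColor(gg,cv2.COLOR_BGR2GRAY)
m=((gray<95)*255).astype(np.uint8)
n,l,st,ce=cv2.connectedComponentsWithStats(m); print([(s.tolist(),(c/6+[305,250]).round(1).tolist()) for s,c in zip(st[1:],ce[1:]) if s[4]>600])
gb=cv2.GaussianBlur(gray,(0,0),3); mx=(gb==cv2.dilate(gb,np.ones((31,31))))
ys,xs=np.where(mx); print([((x/6+305).round(1),(y/6+250).round(1),gb[y,x]) for x,y in zip(xs,ys)])
# stops: inner edges from 3x crop (400..,300..) origin 440,140, scale 2.985/3
f=lambda u,v:[(u-400)/2.985+440,(v-300)/3+140]
q=[f(618,345),f(602,468),f(453,487),f(575,489),f(444,326),f(423,573)]
print(np.round(q,1).tolist()); print('left stop -y face top edge',pl1(q[:2],.022).round(4)); print('far stop -x face top edge',pl1(q[2:4],.022).round(4))
J=lambda P:Ro.from_euler('z',-.2684).apply(P)+[.5206,.3552,0]
print(pj1(J([[-.046,0,.022],[-.006,0,.022],[0,-.046,.022],[0,-.006,.022],[-.05,-.05,.01],[.032,-.05,.01]])).round(1).tolist())
E
```

```text
[[0.5427 0.1625 0.032 ]
 [0.5387 0.1904 0.032 ]
 [0.5607 0.1935 0.032 ]
 [0.5646 0.1656 0.032 ]] [0.5517 0.178  0.032 ]
0.0282 98.3
0.0222 8.0
0.0282 -82.0
0.0221 -172.0
expected in w1 [[315.5, 277.2], [341.6, 266.5], [350.2, 285.5], [324.3, 295.7]]
[([31, 22, 259, 267, 35045], [328.4, 274.3])]
[(np.float64(305.8), np.float64(250.0), np.uint8(196)), (np.float64(306.0), np.float64(250.0), np.uint8(196)), (np.float64(306.2), np.float64(250.0), np.uint8(196)), (np.float64(306.3), np.float64(250.0), np.uint8(196)), (np.float64(306.5), np.float64(250.0), np.uint8(196)), (np.float64(306.7), np.float64(250.0), np.uint8(196)), (np.float64(306.8), np.float64(250.0), np.uint8(196)), (np.float64(308.0), np.float64(250.0), np.uint8(196)), (np.float64(308.2), np.float64(250.0), np.uint8(196)), (np.float64(308.3), np.float64(250.0), np.uint8(196)), (np.float64(308.5), np.float64(250.0), np.uint8(196)), (np.float64(308.7), np.float64(250.0), np.uint8(196)), (np.float64(308.8), np.float64(250.0), np.uint8(196)), (np.float64(309.0), np.float64(250.0), np.uint8(196)), (np.float64(309.2), np.float64(25
[... 28230 characters left out ...]
4(304.8), np.uint8(190)), (np.float64(361.0), np.float64(304.8), np.uint8(190)), (np.float64(361.2), np.float64(304.8), np.uint8(190)), (np.float64(361.3), np.float64(304.8), np.uint8(190)), (np.float64(361.5), np.float64(304.8), np.uint8(190)), (np.float64(361.7), np.float64(304.8), np.uint8(190)), (np.float64(361.8), np.float64(304.8), np.uint8(190))]
[[513.0, 155.0], [507.7, 196.0], [457.8, 202.3], [498.6, 203.0], [454.7, 148.7], [447.7, 231.0]]
left stop -y face top edge [[0.4782 0.3703 0.022 ]
 [0.5153 0.3607 0.022 ]]
far stop -x face top edge [[0.5087 0.3138 0.022 ]
 [0.5198 0.3514 0.022 ]]
[[509.6, 153.8], [503.5, 196.6], [454.7, 202.9], [496.4, 202.7], [451.7, 148.5], [443.7, 231.3]]
```

The crop shows the cube's four top dots and lettering. They give a yaw of about 8° and a centre at (0.552, 0.178); the 28 x 22 mm dot spacing fits a top at 32 mm. The stop faces agree with the fit to about 3 mm. I'll turn the tool and descend.

arm_command:
  steps:
    - {"translation": [-0.02,0.005,0.03],"twist": [0,0,-0.15],"fingers": 1}
    - {"translation": [-0.047,0.012,0.07],"twist": [0,0,-0.3],"fingers": 1}
    - {"translation": [-0.047,0.012,0.11],"twist": [0,0,-0.4],"fingers": 1}
    - {"translation": [-0.047,0.012,0.15],"twist": [0,0,-0.4],"fingers": 1}
    - {"translation": [-0.047,0.012,0.15],"twist": [0,0,-0.4],"fingers": 1}

```text
time: 6.75
eef_pos: [0.5503, 0.1778, 0.0469]
tcp_rot: [-0.073, 0.997, -0.0, -0.001]
contact_force: [-0.3, 0.5, -0.2]
opening: 1.001
finger_force: 0.0
```

```bash
python3 - <<'E'
from h import *
s=get_state();print(s['eef_pos'],Ro.from_quat(s['tcp_rot']).as_matrix().round(3).tolist(),s['time'])
RT=Ro.from_quat(s['tcp_rot']);print(RT.inv().apply(np.array([.5517,.178,.015])-s['eef_pos'])/.75)
E
```

```text
[0.55027297 0.17782452 0.0468865 ] [[-0.989, -0.145, -0.003], [-0.145, 0.989, -0.0], [0.003, 0.0, -1.0]] 6.75
[-2.04003813e-03 -4.65614074e-05  4.25095814e-02]
```

arm_command:
  steps:
    - {"translation": [-0.002,0,0.02],"twist": [0,0,0],"fingers": 1}
    - {"translation": [-0.002,0,0.0425],"twist": [0,0,0],"fingers": 1}
    - {"translation": [-0.002,0,0.0425],"twist": [0,0,0],"fingers": 1}
    - {"translation": [-0.002,0,0.0425],"twist": [0,0,0],"fingers": 0}
    - {"translation": [-0.002,0,0.0425],"twist": [0,0,0],"fingers": -0.3}
  grip_force: 40

```text
time: 7.38
eef_pos: [0.5536, 0.178, 0.0163]
tcp_rot: [-0.072, 0.997, 0.0, 0.001]
contact_force: [-0.3, -0.4, 0.9]
opening: 0.603
finger_force: 0.0
```

arm_command:
  steps:
    - {"translation": [0,0,0],"twist": [0,0,0],"fingers": -1}
    - {"translation": [0,0,0],"twist": [0,0,0],"fingers": -1}
    - {"translation": [0,0,0],"twist": [0,0,0],"fingers": -1}
    - {"translation": [0,0,0],"twist": [0,0,0],"fingers": -1}

```text
time: 7.88
eef_pos: [0.5538, 0.178, 0.0165]
tcp_rot: [-0.072, 0.997, 0.0, 0.001]
contact_force: [0.1, -0.5, 4.1]
opening: 0.406
finger_force: 41.5
```

arm_command:
  steps:
    - {"translation": [0,0,-0.06],"twist": [0,0,0],"fingers": -1}
    - {"translation": [0,0,-0.12],"twist": [0,0,0],"fingers": -1}
    - {"translation": [0.015,0.06,-0.138],"twist": [0,0,0.14],"fingers": -1}
    - {"translation": [0.035,0.14,-0.138],"twist": [0,0,0.28],"fingers": -1}
    - {"translation": [0.052,0.22,-0.138],"twist": [0,0,0.395],"fingers": -1}

```text
time: 8.5
eef_pos: [0.4891, 0.3365, 0.1185]
tcp_rot: [0.136, 0.991, -0.0, -0.001]
contact_force: [0.3, -0.5, -1.5]
opening: 0.41
finger_force: 41.0
```

arm_command:
  steps:
    - {"translation": [0,0,0],"twist": [0,0,0],"fingers": -1}
    - {"translation": [0,0,0],"twist": [0,0,0],"fingers": -1}

```text
time: 8.75
eef_pos: [0.4899, 0.3351, 0.1181]
tcp_rot: [0.133, 0.991, -0.001, -0.001]
contact_force: [-0.2, -0.0, -1.1]
opening: 0.408
finger_force: 41.0
```

```bash
python3 - <<'E'
from h import *
s,p=wrist('w3')
M=Ro.from_quat(s['tcp_rot']).as_matrix();print(s['eef_pos'].round(4),M.round(4).tolist(),s['time'],s['opening'],s['finger_force'],s['contact_force'],np.degrees(np.arctan2(M[1,1],M[0,1]))-90)
RT=Ro.from_matrix(M); print('to target (cmd units)',(RT.inv().apply(np.array([.4915,.336,.035])-s['eef_pos'])/.75).round(4))
P=Ro.from_euler('z',-.2684).apply([[0,0,.022],[-.046,0,.022],[-.006,0,.022],[0,-.046,.022],[0,-.006,.022],[-.05,-.05,.01]])+[.5214,.357,0]; print(cam('w3')[0](P).round(1).tolist())
w=cv2.imread('pics/w3.png'); cv2.imwrite('pics/w3c.png',w)
q=read_camera('scene');print([(r['point'],r['conf']) for r in recognise(q,'clamp_handle_tip')[:2]])
E
```

```text
[0.4899 0.3351 0.1181] [[-0.9646, 0.2637, -0.0017], [0.2637, 0.9646, -0.0014], [0.0013, -0.0018, -1.0]] 8.75 0.40774549346331435 40.984477400779724 [-0.15488861 -0.04224112 -1.05185001] -15.292466813970805
to target (cmd units) [-0.0019  0.0019  0.1108]
[[364.5, 278.1], [367.2, 210.8], [364.9, 269.7], [295.6, 277.8], [355.5, 278.1], [289.4, 200.3]]
[([240.9, 235.7], 0.75)]
```

View pics/w3c.png

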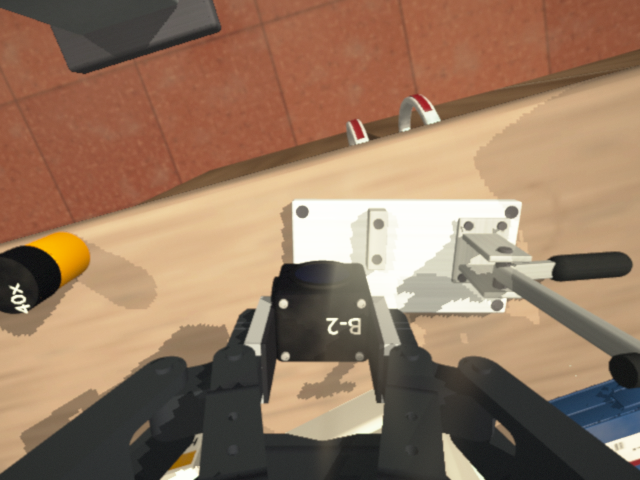

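The cube is held square and level ("B-2" face at (320,310)). The stop_left face runs along column 369 as predicted, and the clamp lies open. I'll lower it to just above the plate.

arm_command:
  steps:
    - {"translation": [0,0,0.05],"twist": [0,0,0],"fingers": -1}
    - {"translation": [0,0,0.09],"twist": [0,0,0],"fingers": -1}
    - {"translation": [0,0,0.11],"twist": [0,0,0],"fingers": -1}
    - {"translation": [0,0,0.119],"twist": [0,0,0],"fingers": -1}
    - {"translation": [0,0,0.119],"twist": [0,0,0],"fingers": -1}

```text
time: 9.52
eef_pos: [0.4912, 0.3354, 0.0304]
tcp_rot: [0.134, 0.991, 0.0, 0.0]
contact_force: [0.1, 0.0, -1.1]
opening: 0.411
finger_force: 41.0
```

arm_command:
  steps:
    - {"translation": [0,0,0.001],"twist": [0,0,0],"fingers": -1}
    - {"translation": [0,0,0.002],"twist": [0,0,0],"fingers": -1}
    - {"translation": [0,0,0.002],"twist": [0,0,0],"fingers": -1}

```text
time: 9.9
eef_pos: [0.4908, 0.3358, 0.0289]
tcp_rot: [0.134, 0.991, 0.0, 0.0]
contact_force: [-0.2, 0.3, -1.4]
opening: 0.408
finger_force: 41.0
```

arm_command:
  steps:
    - {"translation": [0,0,0.0013],"twist": [0,0,0],"fingers": -1}
    - {"translation": [0,0,0.002],"twist": [0,0,0],"fingers": -1}
    - {"translation": [0,0,0.0027],"twist": [0,0,0],"fingers": -1}
    - {"translation": [0,0,0.0027],"twist": [0,0,0],"fingers": -1}

```text
time: 10.4
eef_pos: [0.4906, 0.3356, 0.0265]
tcp_rot: [0.134, 0.991, -0.0, -0.0]
contact_force: [0.3, 0.1, 0.4]
opening: 0.412
finger_force: 41.1
```

arm_command:
  steps:
    - {"translation": [-0.004,0.004,0],"twist": [0,0,0],"fingers": -1}
    - {"translation": [-0.008,0.008,0],"twist": [0,0,0],"fingers": -1}
    - {"translation": [-0.01,0.011,0],"twist": [0,0,0],"fingers": -1}
    - {"translation": [-0.01,0.011,0],"twist": [0,0,0],"fingers": -1}

```text
time: 10.9
eef_pos: [0.5006, 0.3418, 0.0265]
tcp_rot: [0.134, 0.991, 0.0, 0.0]
contact_force: [1.2, 0.4, -0.5]
opening: 0.412
finger_force: 41.1
```

arm_command:
  steps:
    - {"translation": [0,0.001,0],"twist": [0,0,0],"fingers": -1}
    - {"translation": [0,0.002,0],"twist": [0,0,0],"fingers": -1}
    - {"translation": [0,0.003,0],"twist": [0,0,0],"fingers": -1}
    - {"translation": [0,0.003,0],"twist": [0,0,0],"fingers": -1}

```text
time: 11.4
eef_pos: [0.5006, 0.3437, 0.0265]
tcp_rot: [0.134, 0.991, 0.0, -0.0]
contact_force: [-0.2, -0.4, 0.4]
opening: 0.41
finger_force: 41.2
```

arm_command:
  steps:
    - {"translation": [0,0.001,0],"twist": [0,0,0],"fingers": -1}
    - {"translation": [0,0.002,0],"twist": [0,0,0],"fingers": -1}
    - {"translation": [0,0.003,0],"twist": [0,0,0],"fingers": -1}
    - {"translation": [0,0.003,0],"twist": [0,0,0],"fingers": -1}

```text
time: 11.9
eef_pos: [0.5007, 0.3442, 0.0266]
tcp_rot: [0.133, 0.991, -0.002, -0.001]
contact_force: [-2.7, -7.5, 4.5]
opening: 0.41
finger_force: 41.8
```

arm_command:
  steps:
    - {"translation": [0,0.001,0],"twist": [0,0,0],"fingers": -1}
    - {"translation": [0,0.002,0],"twist": [0,0,0],"fingers": -1}
    - {"translation": [0,0.002,0],"twist": [0,0,0],"fingers": -1}

```text
time: 12.28
eef_pos: [0.5007, 0.3442, 0.0266]
tcp_rot: [0.133, 0.991, -0.004, -0.002]
contact_force: [-3.7, -11.3, 8.5]
opening: 0.407
finger_force: 42.1
```

Solid contact on the left stop, about 12 N. I'll ease that and the downward load, then slide +x to the far stop.

arm_command:
  steps:
    - {"translation": [0,-0.0025,-0.0015],"twist": [0,0,0],"fingers": -1}
    - {"translation": [-0.001,-0.0025,-0.0015],"twist": [0,0,0],"fingers": -1}
    - {"translation": [-0.002,-0.0025,-0.0015],"twist": [0,0,0],"fingers": -1}
    - {"translation": [-0.003,-0.0025,-0.0015],"twist": [0,0,0],"fingers": -1}
    - {"translation": [-0.003,-0.0025,-0.0015],"twist": [0,0,0],"fingers": -1}

```text
time: 12.9
eef_pos: [0.5009, 0.3441, 0.0266]
tcp_rot: [0.134, 0.991, -0.002, -0.003]
contact_force: [-4.4, -5.2, 3.5]
opening: 0.41
finger_force: 41.5
```

arm_command:
  steps:
    - {"translation": [-0.001,0,0],"twist": [0,0,0],"fingers": -1}
    - {"translation": [-0.002,0,0],"twist": [0,0,0],"fingers": -1}
    - {"translation": [-0.003,0,0],"twist": [0,0,0],"fingers": -1}
    - {"translation": [-0.003,0,0],"twist": [0,0,0],"fingers": -1}

```text
time: 13.4
eef_pos: [0.5022, 0.3437, 0.0266]
tcp_rot: [0.134, 0.991, -0.002, -0.004]
contact_force: [-7.9, -3.4, 4.7]
opening: 0.413
finger_force: 41.7
```

arm_command:
  steps:
    - {"translation": [-0.001,0,0],"twist": [0,0,0],"fingers": -1}
    - {"translation": [-0.002,0,0],"twist": [0,0,0],"fingers": -1}
    - {"translation": [-0.003,0,0],"twist": [0,0,0],"fingers": -1}
    - {"translation": [-0.003,0,0],"twist": [0,0,0],"fingers": -1}

```text
time: 13.9
eef_pos: [0.5044, 0.3431, 0.0266]
tcp_rot: [0.134, 0.991, -0.002, -0.004]
contact_force: [-7.6, -4.4, 4.3]
opening: 0.411
finger_force: 41.7
```

arm_command:
  steps:
    - {"translation": [-0.001,0,0],"twist": [0,0,0],"fingers": -1}
    - {"translation": [-0.002,0,0],"twist": [0,0,0],"fingers": -1}
    - {"translation": [-0.003,0,0],"twist": [0,0,0],"fingers": -1}
    - {"translation": [-0.003,0,0],"twist": [0,0,0],"fingers": -1}

```text
time: 14.4
eef_pos: [0.5054, 0.3428, 0.0266]
tcp_rot: [0.134, 0.991, -0.002, -0.005]
contact_force: [-9.8, -3.9, 6.2]
opening: 0.407
finger_force: 41.9
```

arm_command:
  steps:
    - {"translation": [-0.001,0,0],"twist": [0,0,0],"fingers": -1}
    - {"translation": [-0.002,0,0],"twist": [0,0,0],"fingers": -1}
    - {"translation": [-0.003,0,0],"twist": [0,0,0],"fingers": -1}
    - {"translation": [-0.003,0,0],"twist": [0,0,0],"fingers": -1}

```text
time: 14.9
eef_pos: [0.5055, 0.3428, 0.0267]
tcp_rot: [0.134, 0.991, -0.002, -0.008]
contact_force: [-15.0, -1.8, 9.8]
opening: 0.408
finger_force: 42.3
```

arm_command:
  steps:
    - {"translation": [-0.001,0,0],"twist": [0,0,0],"fingers": -1}
    - {"translation": [-0.002,0,0],"twist": [0,0,0],"fingers": -1}
    - {"translation": [-0.003,0,0],"twist": [0,0,0],"fingers": -1}
    - {"translation": [-0.003,0,0],"twist": [0,0,0],"fingers": -1}

```text
time: 15.4
eef_pos: [0.5056, 0.3428, 0.0267]
tcp_rot: [0.134, 0.991, -0.003, -0.01]
contact_force: [-21.2, -0.6, 13.8]
opening: 0.412
finger_force: 42.8
```

arm_command:
  steps:
    - {"translation": [0.002,0,-0.002],"twist": [0,0,0],"fingers": -1}
    - {"translation": [0.002,0.0015,-0.002],"twist": [0,0,0],"fingers": -1}
    - {"translation": [0.002,0.003,-0.002],"twist": [0,0,0],"fingers": -1}
    - {"translation": [0.002,0.005,-0.002],"twist": [0,0,0],"fingers": -1}
    - {"translation": [0.002,0.005,-0.002],"twist": [0,0,0],"fingers": -1}

```text
time: 16.02
eef_pos: [0.5057, 0.343, 0.0268]
tcp_rot: [0.133, 0.991, -0.006, -0.01]
contact_force: [-16.7, -9.9, 10.6]
opening: 0.41
finger_force: 42.4
```

arm_command:
  steps:
    - {"translation": [0,0.001,0],"twist": [0,0,0],"fingers": -1}
    - {"translation": [0,0.002,0],"twist": [0,0,0],"fingers": -1}
    - {"translation": [0,0.002,0],"twist": [0,0,0],"fingers": -1}
    - {"translation": [0,0.002,0],"twist": [0,0,0],"fingers": -1}

```text
time: 16.52
eef_pos: [0.5056, 0.3431, 0.0268]
tcp_rot: [0.133, 0.991, -0.008, -0.011]
contact_force: [-16.6, -14.3, 14.3]
opening: 0.407
finger_force: 42.6
```

```bash
python3 - <<'E'
from h import *
s,p=wrist('w4'); a=-.2684
M=Ro.from_euler('z',a).as_matrix(); print('jig force',(M.T@s['contact_force']).round(1),'tcp jig',(M.T@(s['eef_pos']-[.5218,.3585,0])).round(4),s['time'],s['wrist_torque'].round(2))
R=Ro.from_quat(s['tcp_rot']).as_matrix();print('tilt',np.arccos(-R[2,2]),'yaw',np.degrees(np.arctan2(R[1,1],R[0,1]))-90)
w=cv2.imread('pics/w4.png'); o=np.zeros((600,800,3),np.uint8); o[:300,:400]=cv2.resize(w,(400,300))
q=read_camera('scene'); save('s4',q); o[:300,400:]=cv2.resize(cv2.imread('pics/s4.png')[200:320,200:360],(400,300)); 
o[300:]=cv2.resize(w[190:340,220:420],(400,300)) .repeat(2,1)[:,:800] if 0 else np.hstack([cv2.resize(w[180:360,210:450],(400,300)),cv2.resize(read_camera('top')['pixels'][220:340,200:360,::-1],(400,300))])
cv2.imwrite('pics/w4c.png',o)
E
```

```text
jig force [-12.2 -18.2  14.3] tcp jig [-0.0115 -0.0192  0.0268] 16.525 [-2.33  3.12 -0.08]
tilt 0.02690658176754301 yaw -15.3038945221452
```

View pics/w4c.png

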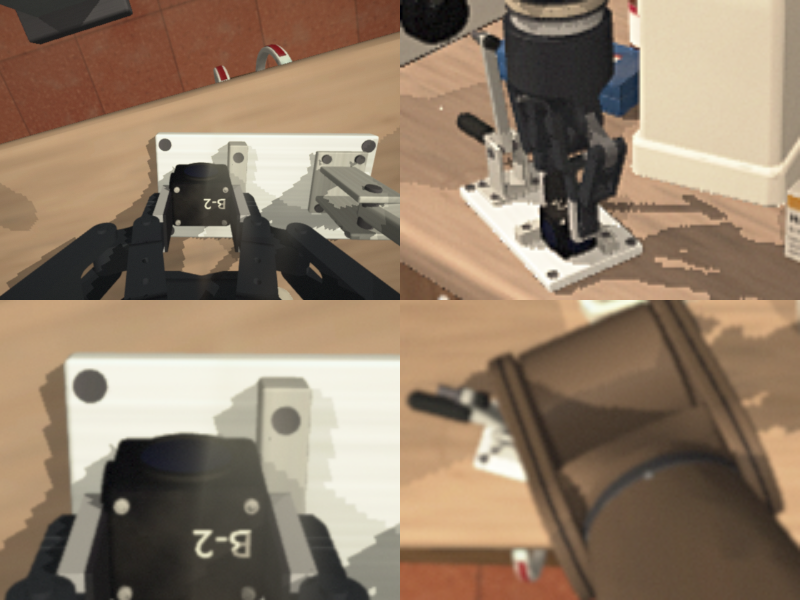

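The pictures show the cube standing in the corner, square, with the clamp open. Force reads 12/18 N, and the tool has a small tilt of 0.027 rad. I'll work out a counter-twist before pressing harder in x.

```bash
python3 - <<'E'
from h import *
s=get_state();A=Ro.from_quat(s['tcp_rot']); b=np.radians(-15.38+90)
y=[np.cos(b),np.sin(b),0];z=[0,0,-1];x=np.cross(y,z); U=Ro.from_matrix(np.c_[x,y,z])
print((A.inv()*U).as_rotvec(), np.degrees((A.inv()*U).as_rotvec())/60, 'tool z',A.apply([0,0,1]).round(4), s['wrist_torque'])
E
```

```text
[-0.01866566 -0.01940869  0.0010904 ] [-0.01782439 -0.01853394  0.00104126] tool z [-0.0237 -0.0129 -0.9996] [-2.32995334  3.13032304 -0.0505183 ]
```

arm_command:
  steps:
    - {"translation": [0,0,0],"twist": [-0.009,-0.009,0],"fingers": -1}
    - {"translation": [0,0,0],"twist": [-0.018,-0.018,0],"fingers": -1}
    - {"translation": [0,0,0],"twist": [-0.018,-0.018,0],"fingers": -1}
  grip_force: 60

```text
time: 17.05
eef_pos: [0.5054, 0.3429, 0.0266]
tcp_rot: [0.133, 0.991, -0.0, -0.0]
contact_force: [-18.2, -14.4, 13.5]
opening: 0.406
finger_force: 60.2
```

arm_command:
  steps:
    - {"translation": [-0.002,0,0],"twist": [0,0,0],"fingers": -1}
    - {"translation": [-0.004,0,0],"twist": [0,0,0],"fingers": -1}
    - {"translation": [-0.004,0,0],"twist": [0,0,0],"fingers": -1}

```text
time: 17.42
eef_pos: [0.5055, 0.3429, 0.0266]
tcp_rot: [0.133, 0.991, -0.001, -0.004]
contact_force: [-25.4, -12.3, 17.3]
opening: 0.403
finger_force: 60.8
```

```bash
cat > st.py <<'E'
from h import *
s=get_state();A=Ro.from_quat(s['tcp_rot']); b=np.radians(-15.38+90)
y=[np.cos(b),np.sin(b),0];z=[0,0,-1];x=np.cross(y,z); U=Ro.from_matrix(np.c_[x,y,z])
M=Ro.from_euler('z',-.2684).as_matrix(); print('jig force',(M.T@s['contact_force']).round(1),'tcp jig',(M.T@(s['eef_pos']-[.5218,.3585,0])).round(4),s['time'])
print('corr twist units',(np.degrees((A.inv()*U).as_rotvec())/60).round(4),s['finger_force'])
E
python3 st.py
```

```text
jig force [-21.3 -18.6  17.3] tcp jig [-0.0116 -0.0194  0.0266] 17.425
corr twist units [-0.0021 -0.0073  0.0012] 60.80001175403595
```

arm_command:
  steps:
    - {"translation": [0,0,-0.0015],"twist": [0,0,0],"fingers": -1}
    - {"translation": [0,0,-0.003],"twist": [0,-0.007,0],"fingers": -1}
    - {"translation": [-0.002,0.001,-0.003],"twist": [0,-0.01,0],"fingers": -1}
    - {"translation": [-0.002,0.001,-0.003],"twist": [0,-0.01,0],"fingers": -1}

```text
time: 17.92
eef_pos: [0.5055, 0.3429, 0.0266]
tcp_rot: [0.133, 0.991, -0.002, -0.0]
contact_force: [-23.9, -11.1, 11.7]
opening: 0.403
finger_force: 60.2
```

```bash
python3 st.py
```

```text
jig force [-20.1 -17.   11.7] tcp jig [-0.0115 -0.0193  0.0266] 17.925
corr twist units [-0.0034  0.0002  0.0007] 60.179203748703
```

arm_command:
  steps:
    - {"translation": [-0.002,0,-0.001],"twist": [-0.002,-0.003,0],"fingers": -1}
    - {"translation": [-0.004,0.0015,-0.002],"twist": [-0.004,-0.006,0],"fingers": -1}
    - {"translation": [-0.004,0.003,-0.002],"twist": [-0.006,-0.006,0],"fingers": -1}
    - {"translation": [-0.004,0.003,-0.002],"twist": [-0.006,-0.006,0],"fingers": -1}
    - {"translation": [-0.004,0.003,-0.002],"twist": [-0.006,-0.006,0],"fingers": -1}

```text
time: 18.55
eef_pos: [0.5056, 0.3429, 0.0266]
tcp_rot: [0.133, 0.991, -0.002, -0.001]
contact_force: [-31.1, -14.5, 12.8]
opening: 0.406
finger_force: 60.3
```

```bash
python3 st.py; python3 - <<'E'
from h import *
w=read_camera('wrist')['pixels'][180:360,210:450,::-1]; q=read_camera('scene')['pixels'][200:320,200:360,::-1]
cv2.imwrite('pics/f.png',np.hstack([cv2.resize(w,(400,300)),cv2.resize(q,(400,300))]))
E
```

```text
jig force [-26.1 -22.2  12.8] tcp jig [-0.0115 -0.0193  0.0266] 18.55
corr twist units [-0.0033 -0.0008  0.0011] 60.322059988975525
```

View pics/f.png

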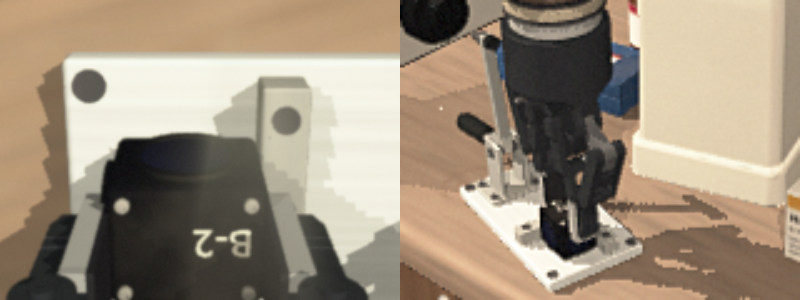

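The cube is upright and square against stop_left (column 260), pressed with 26 N in x and 22 N in y. The clamp is still open, so I'm handing it in.

```bash
python3 -c "
from plant import sign_off; print(sign_off())"
```

```text
the job is handed in; nothing more can be done
None
```

The job is handed in; the hand-in gave no verdict. The clamp lies open, and the cube is upright, square and still held in the corner, with the arm pushing about 26 N toward the far stop and 22 N toward the left stop. I did not move the canister or carton.

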